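# Vent the leak tester and hold its guard gate ajar

## Task

The leak test under the bench guard is finished: first press the red plunger of the dump valve on the guard's roof right down to its stop and keep it there for a second to let the air off, then let it come back up. The gate's barrel bolt sags, and the bent lip of its keeper stands in the groove behind the bolt's nose: lift the bolt by its blue knob over the lip while drawing it all the way back, without forcing it against the keeper. Then pull the self-closing gate about 30 degrees open and finish still holding it there against its spring, so that the fitter can reach in for the casting; leave the other things on the bench alone.

Things in the scene. Friction and masses are not known exactly. Their poses are not given: they have to be found in the camera images.
- guard: Fixed leak-tester guard on the bench: grey steel frame, wire-mesh walls, sheet roof, 140 deep x 200 wide, roof top 153 above the bench; a grey casting is clamped inside, the brass dump valve sits on the roof. Origin: centre of its underside. Own -x is the front with the yellow gate, roughly towards the robot; +y is the keeper side (left seen from the front); z up. Place and heading vary.
- plunger_top (a point): Centre of the top of the dump valve's red mushroom head (32 diameter, 10 thick), which stands 44 above the roof, 42 in front of and 20 to the right of the guard's centre (guard frame x -42, y -20). Moves straight down when pressed.
- plunger (a joint): Travel of the plunger: 0 = up, 0.010 m = down on its stop. The spring pushes it back up with 2 N at the top and 6 N at the stop.
- gate (a joint): Opening angle (rad) of the yellow gate about its upright hinge at the guard's right front corner: 0 shut, grows as the left edge swings out to the front (anticlockwise from above), limit 1.3. A spring shuts it: 0.25 N m shut, 0.54 N m at 30 degrees (4 N at the knob). Gate 162 wide, 14 thick, 14 to 146 above the bench.
- gate_hinge (a point): Point on the gate's upright hinge axis, 134 above the bench (guard frame x -72, y -83). The gate's outer face is 3 behind this axis.
- gate_edge (a point): Top of the gate's free (left) stile, 154 along the gate from the hinge axis, middle of the 14 thick stile, 146 above the bench, just under the front edge of the roof while the gate is shut.
- bolt_knob (a point): Middle of the bolt's blue knob: a round bar 18 diameter, 30 long, level, standing straight out from the gate's face (gate's own -x), 51 in front of that face; bolt shot, it is 133 along the gate from the hinge axis and 129 above the bench (sagging). Clear by 25 all round its sides: grip from above, fingers either side along the gate's width. It moves with the bolt and gate.
- slide_bolt (a joint): How far the bolt is drawn back along the gate, towards the hinge (to the right seen from the front): up to 0.002 m at the start (shot into the keeper), 0.034 m = fully back. The nose is clear of the keeper from 0.026 m. Light friction (1.5 N) keeps it where it is left.
- bolt_bush (a joint): How far the bolt is raised, rocking in a rear bush 95 from the knob towards the hinge (bolt shot): 0 = sagging by its weight (nose 0.05 rad down), 0.11 rad = top stop. Bolt shot, the nose clears the keeper's lip from 0.045 rad, the knob then 4.5 above its rest; 7 above is a good lift, 10 is the stop. Sags again when let go.
- bolt_nose (a point): Tip of the steel bolt's bulbous nose (18 diameter, 14 long; a 14 long groove of 6 diameter lies behind it, then the 11 diameter shank). Shot, it lies in the keeper on the guard's left front post.
- keeper: Fixed bent keeper, a J of steel strap on the guard's left front post, open at the top: an outer arm in front of the nose (bars the gate while the nose is behind it), a floor, and at the mouth a 3 thick lip that stands up into the bolt's groove and blocks the nose by 5.5 until the bolt is lifted. Origin: that of the guard.
- spark_plug: Bystander: spark plug 72 long lying left of the guard. Origin: under its middle.
- nut: Bystander: steel hex nut 22 wide, 10 high, lying left of the guard. Origin: centre of its underside.
- piston: Bystander: piston 66 x 63 x 54 standing behind the vise. Origin: centre of its underside.

How it is judged:
On the way, in this order (a step that is already met when the one before it is completed fails the run):
1. the plunger is pressed down to its stop and kept there (value of joint plunger above 0.0088 m and value of joint gate below 0.06 rad and value of joint slide_bolt below 0.01 m), for 0.6 s.
2. the bolt is lifted over the lip and drawn clear of the keeper, the plunger being up again (value of joint slide_bolt above 0.026 m and value of joint plunger below 0.002 m), for 0.1 s.
At the end, for the whole second after the job is handed in: The gate stands still at 0.37 to 0.70 rad (21 to 40 degrees) with the fingers touching it or its bolt (over 1 N), so it is the robot that holds it against the spring; the bolt is drawn at least 26 mm; the plunger is up within 2 mm (all of step 2 and value of joint gate between 0.37 and 0.7 rad and velocity of joint gate between -0.05 and 0.05 rad/s and contact force between the fingers and gate above 1 N); the arm keeps its last pose, push and grip.
It fails at once if the bolt is forced against the keeper (over 40 N) (contact force between slide_bolt and keeper above 40 N).
It fails at once if a bystander is moved by more than 30 mm (distance of any of spark_plug, nut, piston from where it was at the start of the episode above 0.03 m).
It also fails if it takes over 48 s, if anything falls off the work surface, if the arm or the gripper's body presses on something with over 40 N, if the wrist force passes 120 N, or if a joint passes its speed limit or range.

## Robot

A 6-joint arm with a two-finger parallel gripper is mounted at the origin on a cart in front of the work surface, level with it; the furniture and walls round the work are solid. World frame = base frame: x ahead of the robot, y to its left, z up, the work surface at z = 0. Lengths are in m, angles in rad, forces in N, time in s.
With the tool pointing down it reaches from about 0.35 to 0.775 m from the base axis. Payload 5.5 kg.
Tool frame: the origin (TCP) lies at the very end of the fingers, on their centre line; the grasp point (between the pads) lies 19 mm behind it; z points along the fingers, y is the line along which they close (so a half turn about z gives the same grasp; the last joint's range is limited). The gripper opens to 85 mm and grips with 20 to 120 N. Pads are 22 mm wide; open, the fingers measure 114 mm over their backs; the gripper's body (76 mm by 85 mm) begins 54 mm behind the grasp point. The pads swing forward as they close: fully open they stand 13 mm farther back than shut.
Start: joints at [-1.483, 0.313, 0.046, 1.304, 0, 1.431], TCP at [0.13, -0.56, 0.231] pointing down, gripper open.
Joint ranges: [-2.76, 2.76], [-0.86, 1.69], [-1.03, 1.26], [-2.2, 2.34], [-1.47, 1.5], [-3.14, 3.14]. Speed limits (rad/s): [2.57, 2.57, 3.14, 3.14, 3.14, 3.14].

## Interface

Orientations are given as a unit quaternion [w, x, y, z].
In Python, from workcell import env, cams, ticket, spotter gives the robot as it stands.
- The arm moves only by the tool jog_arm, never from a script. Its argument "increments" is a list that holds one entry, the list of rows, each a list of 7 numbers: the shift along the tool's x, y, z in units of 0.25 m (1.0 is 0.25 m), then the turn, a rotation vector about the tool's x, y, z in units of 180 degrees (1.0 is 180 degrees), then the closure in counts, from 0 (fully open) to 255 (shut). A call has 1 to 20 rows; each row shifts and turns the commanded pose from where the row before left it, along the tool's axes as they then stand; what a row does not reach is not made up. A row lasts 1/10 s, in which the tool goes at most 50 mm and 8.59 degrees, less where a joint would pass 70% of its speed; a pose out of reach is approached as far as the arm can. A call with a number of a shift or a turn outside -1 to 1 is refused whole. A call with a gripper value outside its range is refused whole. The fingers move at their own pace and stop on an object; "force" is the grip in N (left out, the last holds). Time passes only in rows, so rows that do not move let the fingers close. It gives the time, the measured TCP pose, the force, the opening and the grip force at its end, in the units of the state.
- env.get_state(): the state, without advancing time (a new reading comes with each control period).
- cams.read_camera(name): name is "scene" or "top"; returns a dict with "pixels" (400x640x3 uint8, red, green, blue), "fx", "fy", "cx", "cy" (pixels), "xyz" and "attitude" of the camera in the world. Camera axes: x right, y down, z forward; pixel columns grow to the right and rows downward; lengths in m; the calibration is good to about 2 mm. A picture is of the moment at which its call begins. There is no depth.
- ticket.hand_in(): hands the job in; it is judged then, once.
Trained networks look in the newest picture that a camera, given by its name, has taken for a name from the list of things; names that differ only in an ending like _2 or _b are one class to them, and where a whole thing is asked for, a point or a joint stands for the part that bears it (a point fixed in the world has none). Each returns a list of dicts, best first, with "conf" (0 to 1); they miss things now and then, are a little off and sometimes report something else, mostly with a low value. They report only what shows in the picture. A call takes as long as a camera call.
- spotter.find_in(target, camera): "uv" ([column, row] in pixels, amid what is visible of it).
- spotter.cut_out(target, camera): "region" (400x640 bool, what is visible of it) and "uv" ([column, row] in pixels, amid what is visible of it).
- spotter.landmark_of(target, camera): "uv" ([column, row] in pixels: a listed point, or the origin of a listed thing).
The state is a dict: "clock": time; "joint_pos": joint angles; "qvel": joint speeds; "tau": joint torques, N m; "tcp_pos": TCP position; "orientation": TCP orientation; "wrist_force": force on the tool from outside, world axes, zero at the start; "ft_torque": the same for the moment, N m; "finger_gap": finger opening in m; "grip_force": force on a finger pad.
Only numpy, scipy, OpenCV 4.12 (cv2) and the standard library are available. Lean on these libraries where they do the work, as an engineer would, in place of code of your own. Each camera call takes 0.05 s, during which the arm holds its last target. There are 200 camera calls.

## Working session

There is one attempt and no reset: what is moved stays moved. The work goes in short steps, Python scripts to look and compute and a tool call to move; the robot and the scene stay as the last step left them, time stands still between calls to the robot, and variables do not carry over. Pictures are saved under pics/ and viewed, at most 10 in all, crops included, and the job is handed in when it is done.

Besides the shell and the picture viewer there is one more tool, called after "Emit:" as name(argument=value, ...), one argument or row to a line, values as JSON. jog_arm: Moves the arm, as the interface text tells. Shifts and turns lie within -1 to 1; 1 stands for 0.25 m of shift or 180 degrees of turn. Its arguments: {"type":"object","properties":{"increments":{"type":"array"},"force":{"type":"number"}},"required":["increments"]}

```bash
mkdir -p pics; cat > h.py <<'E'
import numpy as np, cv2
from scipy.spatial.transform import Rotation as R
from workcell import env,cams,ticket,spotter
def cam(n,save=None):
    c=cams.read_camera(n)
    if save: cv2.imwrite('pics/'+save,c['pixels'][:,:,::-1])
    return c
def rot(c):
    a=np.array(c['attitude'],float)
    return a if a.shape==(3,3) else R.from_quat(a[[1,2,3,0]]).as_matrix()
def ray(c,uv):
    d=rot(c)@np.array([(uv[0]-c['cx'])/c['fx'],(uv[1]-c['cy'])/c['fy'],1]);return np.array(c['xyz']),d/np.linalg.norm(d)
def proj(c,p):
    q=rot(c).T@(np.array(p)-np.array(c['xyz']));return np.array([c['fx']*q[0]/q[2]+c['cx'],c['fy']*q[1]/q[2]+c['cy']])
def tri(rs):
    A=sum(np.eye(3)-np.outer(d,d) for o,d in rs);b=sum((np.eye(3)-np.outer(d,d))@o for o,d in rs)
    p=np.linalg.solve(A,b);return p,max(np.linalg.norm((np.eye(3)-np.outer(d,d))@(p-o)) for o,d in rs)
E
cat > m.py <<'E'
from h import *
import sys
t=sys.argv[1]
C={n:cam(n,f'{n}{t}.png') for n in('scene','top')}
for n,c in C.items(): print(n,np.round(c['xyz'],3),np.round(rot(c)[:,2],2),c['fx'])
for k in ['plunger_top','gate_hinge','gate_edge','bolt_knob','bolt_nose','guard','spark_plug','nut','piston']:
    rs=[];s=''
    for n,c in C.items():
        r=spotter.landmark_of(k,n)
        if r: rs.append(ray(c,r[0]['uv']));s+=f" {n} {np.round(r[0]['uv'],1)} {r[0]['conf']:.2f}"
    if len(rs)==2:
        p,e=tri(rs);s+=f' -> {np.round(p,4)} err {e:.4f}'
    print(k,s)
s=env.get_state();print({k:np.round(v,3) for k,v in s.items()})
E
python3 m.py 0
```

```text
scene [-0.427 -0.741  0.727] [ 0.77  0.43 -0.48] 460.96735442576505
top [ 0.371 -0.126  1.214] [ 0.16 -0.07 -0.98] 446.5568467090976
plunger_top  top [391.5 208.3] 0.69
gate_hinge  scene [366.7 228.6] 0.73 top [384.  241.3] 0.77 -> [ 0.459  -0.3693  0.1439] err 0.0003
gate_edge  scene [377.1 199.8] 0.56 top [364.5 180.7] 0.93 -> [ 0.6113 -0.3285  0.1415] err 0.0021
bolt_knob  scene [355.9 207.9] 0.71 top [350.3 198.5] 0.79 -> [ 0.5667 -0.2906  0.1285] err 0.0015
bolt_nose  top [351.4 171.4] 0.61
guard  scene [395.  264.2] 0.69 top [387.  207.5] 0.83 -> [ 0.5662 -0.4152 -0.0123] err 0.0023
spark_plug  scene [299.7 267.3] 0.48 top [309.8 262.7] 0.42 -> [ 0.4157 -0.1988 -0.0054] err 0.0020
nut  scene [310.3 251.6] 0.43 top [303.5 232.9] 0.36 -> [ 0.4976 -0.1827 -0.009 ] err 0.0023
piston  scene [281.  202.6] 0.42 top [218.6 155.6] 0.87 -> [ 0.7148  0.0572 -0.0164] err 0.0017
{'clock': np.float64(1.0), 'joint_pos': array([-1.483,  0.313,  0.046,  1.304,  0.   ,  1.431]), 'qvel': array([ 0.   , -0.   , -0.001,  0.   , -0.001,  0.   ]), 'tau': array([  0.   , -48.047,  29.882,   0.   ,  -0.   ,   0.   ]), 'tcp_pos': array([ 0.13 , -0.56 ,  0.231]), 'orientation': array([0.   , 0.994, 0.114, 0.   ]), 'wrist_force': array([-0.15 ,  0.747,  0.479]), 'ft_torque': array([0.001, 0.007, 0.036]), 'grip_force': np.float64(0.0), 'finger_gap': np.float64(0.085)}
```

View pics/scene0.png

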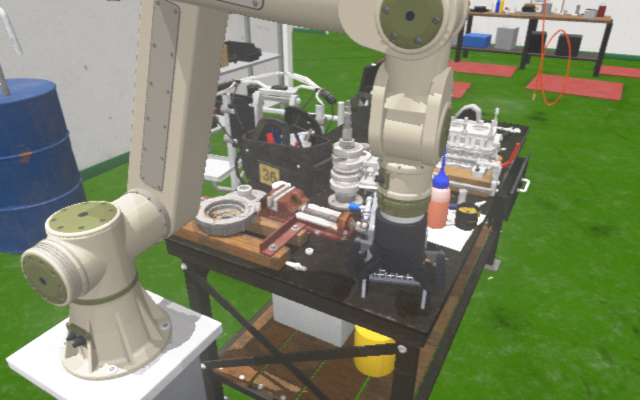

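View pics/top0.png

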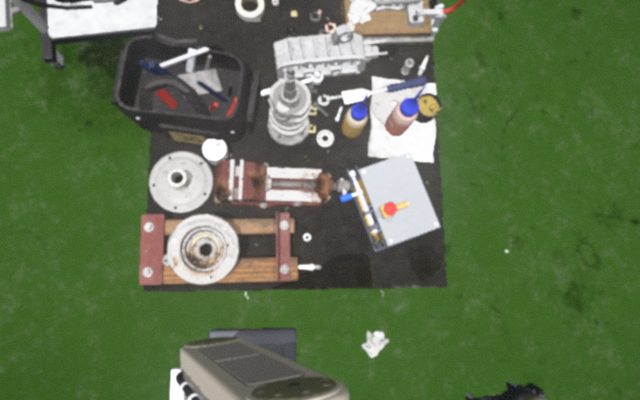

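The scene view is mostly blocked by the arm. The top view shows the guard at about (395,203), its front facing +y, with the blue knob at (347,198) and the red head at (390,209). I'll fit the guard pose to all the landmarks.

```bash
cat > fit.py <<'E'
from h import *
from scipy.optimize import least_squares
L={'plunger_top':(-.042,-.020,.197),'gate_hinge':(-.072,-.083,.134),'gate_edge':(-.062,.071,.146),'bolt_knob':(-.120,.050,.129),'guard':(0,0,0)}
def fit(names=('scene','top'),minc=.5):
    obs=[]
    for n in names:
        c=cam(n)
        for k in L:
            r=spotter.landmark_of(k,n)
            if r and r[0]['conf']>minc: obs.append((n,c,k,np.array(r[0]['uv'])))
    def W(p,k):
        l=L[k];a,b=np.cos(p[2]),np.sin(p[2]);return np.array([p[0]+a*l[0]-b*l[1],p[1]+b*l[0]+a*l[1],l[2]])
    f=lambda p:np.concatenate([proj(c,W(p,k))-uv for n,c,k,uv in obs])
    s=least_squares(f,[.56,-.41,-1.3],loss='soft_l1',f_scale=1.5)
    print('pose',np.round(s.x,4),'deg',np.degrees(s.x[2]))
    for o,r in zip(obs,f(s.x).reshape(-1,2)): print(o[0],o[2],np.round(r,1))
    for k in L: print(k,np.round(W(s.x,k),4))
    return s.x
if __name__=='__main__':
    fit()
    s=env.get_state();print(R.from_quat(np.array(s['orientation'])[[1,2,3,0]]).as_matrix().round(3))
E
python3 fit.py
```

```text
pose [ 0.5659 -0.4059 -1.1643] deg -66.70994775478198
scene plunger_top [ 83.7 -70. ]
scene gate_hinge [0.4 2. ]
scene gate_edge [-1.1 -1.6]
scene guard [-0.1 -4.1]
top plunger_top [1.7 0. ]
top gate_hinge [-0.9  1.2]
top gate_edge [ 2.4 -0.6]
top bolt_knob [-4.  -0.1]
top guard [-0.7  2.2]
plunger_top [ 0.5309 -0.3752  0.197 ]
gate_hinge [ 0.4612 -0.3726  0.134 ]
gate_edge [ 0.6066 -0.3209  0.146 ]
bolt_knob [ 0.5644 -0.2759  0.129 ]
guard [ 0.5659 -0.4059  0.    ]
[[ 0.974  0.226 -0.   ]
 [ 0.226 -0.974 -0.   ]
 [-0.     0.    -1.   ]]
```

Emit:
jog_arm(
  increments=[
    [[0.13, -0.028, -0.04, 0, 0, 0, 255], [0.13, -0.028, -0.04, 0, 0, 0, 255], [0.13, -0.028, -0.04, 0, 0, 0, 255], [0.13, -0.028, -0.04, 0, 0, 0, 255], [0.13, -0.028, -0.04, 0, 0, 0, 255], [0.13, -0.028, -0.04, 0, 0, 0, 255], [0.13, -0.028, -0.04, 0, 0, 0, 255], [0.13, -0.028, -0.04, 0, 0, 0, 255], [0.13, -0.028, -0.04, 0, 0, 0, 255], [0.13, -0.028, 0, 0, 0, 0, 255], [0, 0, 0, 0, 0, -0.044, 255], [0, 0, 0, 0, 0, -0.044, 255], [0, 0, 0, 0, 0, -0.044, 255], [0, 0, 0, 0, 0, -0.044, 255], [0, 0, 0, 0, 0, -0.044, 255], [0, 0, 0, 0, 0, -0.044, 255], [0, 0, 0, 0, 0, -0.044, 255], [0, 0, 0, 0, 0, -0.044, 255]],
  ],
)

```text
clock: 3.4
tcp_pos: [0.4306, -0.4186, 0.3213]
orientation: [0.0, 0.784, 0.621, -0.0]
wrist_force: [-0.2, -0.1, -0.2]
finger_gap: -0.0
grip_force: 0.0
```

```bash
python3 m.py 1; python3 fit.py
```

```text
scene [-0.427 -0.741  0.727] [ 0.77  0.43 -0.48] 460.96735442576505
top [ 0.371 -0.126  1.214] [ 0.16 -0.07 -0.98] 446.5568467090976
plunger_top  scene [383.3 195.2] 0.58 top [310.6 267.5] 0.57 -> [ 0.4399 -0.2909  0.2231] err 0.1140
gate_hinge  scene [367.8 231.2] 0.53 top [381.  239.7] 0.75 -> [ 0.4654 -0.3671  0.1317] err 0.0024
gate_edge  scene [377. 200.] 0.81 top [363.3 177.1] 0.85 -> [ 0.6211 -0.3257  0.136 ] err 0.0009
bolt_knob  scene [357.6 204.8] 0.72 top [347.5 196.6] 0.57 -> [ 0.5733 -0.2872  0.1328] err 0.0032
bolt_nose  scene [370.9 197.2] 0.62 top [350.2 171.4] 0.55 -> [ 0.639  -0.2968  0.1284] err 0.0038
guard  scene [392.7 262.3] 0.84 top [386.9 207.5] 0.57 -> [ 0.5638 -0.4112 -0.0052] err 0.0045
spark_plug  scene [373.1 203.1] 0.70
nut  scene [309.6 249.6] 0.41 top [306.1 236.7] 0.55 -> [ 0.4853 -0.1886  0.007 ] err 0.0018
piston  scene [281.7 199.6] 0.52 top [218.9 153.2] 0.84 -> [ 0.7184  0.0554 -0.0059] err 0.0024
{'clock': np.float64(4.4), 'joint_pos': array([-0.905,  0.363,  0.336,  1.543, -0.   ,  0.903]), 'qvel': array([ 0.001, -0.001,  0.001,  0.001, -0.001
[... 209 characters left out ...]
]), 'wrist_force': array([ 0.294, -0.102,  0.666]), 'ft_torque': array([ 0.004, -0.037,  0.028]), 'grip_force': np.float64(0.0), 'finger_gap': np.float64(-0.0)}
pose [ 0.5624 -0.4117 -1.2295] deg -70.44683124949896
scene gate_hinge [-0.5  1.1]
scene gate_edge [-3.1 -2.1]
scene bolt_knob [-0.4 -0.3]
scene guard [ 0.2 -1.4]
top plunger_top [ 0.7 -1.6]
top gate_hinge [-1.  -0.8]
top gate_edge [ 2.4 -0.2]
top bolt_knob [0.  1.2]
top guard [1.5 1.4]
plunger_top [ 0.5295 -0.3789  0.197 ]
gate_hinge [ 0.4601 -0.3717  0.134 ]
gate_edge [ 0.6086 -0.3296  0.146 ]
bolt_knob [ 0.5694 -0.2819  0.129 ]
guard [ 0.5624 -0.4117  0.    ]
[[ 0.235  0.972 -0.   ]
 [ 0.972 -0.235 -0.   ]
 [-0.    -0.    -1.   ]]
```

View pics/scene1.png

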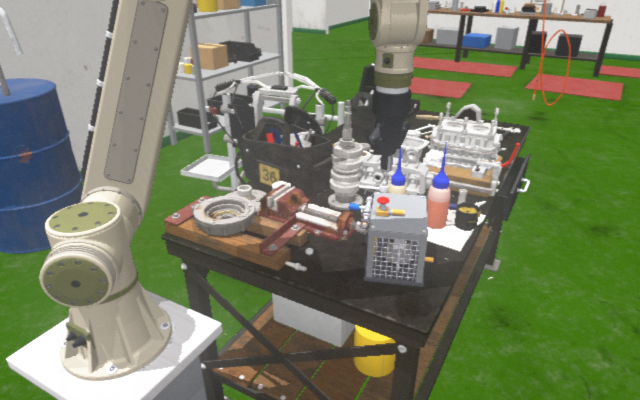

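The scene view is now clear: the guard is at (398,240), the red head near (383,202) and the blue knob near (354,207). I'll refine with a magnified crop of both views and a repeated fit.

```bash
cat > avg.py <<'E'
from h import *
import fit
P=[fit.fit() for _ in range(3)]
E
python3 avg.py | grep -E "pose|plunger|knob"; python3 - <<'E'
from h import *
a=cam('scene')['pixels'][180:290,330:440];b=cam('top')['pixels'][150:260,335:445]
cv2.imwrite('pics/z1.png',np.hstack([cv2.resize(i,(400,400),interpolation=cv2.INTER_CUBIC) for i in(a,b)])[:,:,::-1])
E
```

```text
pose [ 0.5669 -0.409  -1.2224] deg -70.03705739180381
top bolt_knob [-0.3  0.1]
plunger_top [ 0.5337 -0.3764  0.197 ]
bolt_knob [ 0.5729 -0.2791  0.129 ]
pose [ 0.5634 -0.4108 -1.2331] deg -70.65398666880544
scene plunger_top [-0.5 -0.1]
scene bolt_knob [-1.1 -2.8]
top plunger_top [ 3.2 -1.5]
top bolt_knob [0.9 0.7]
plunger_top [ 0.5306 -0.3778  0.197 ]
bolt_knob [ 0.5708 -0.281   0.129 ]
pose [ 0.5634 -0.4104 -1.2602] deg -72.20681443299023
top bolt_knob [ 0.7 -0.8]
plunger_top [ 0.5315 -0.3765  0.197 ]
bolt_knob [ 0.5743 -0.2809  0.129 ]
```

View pics/z1.png

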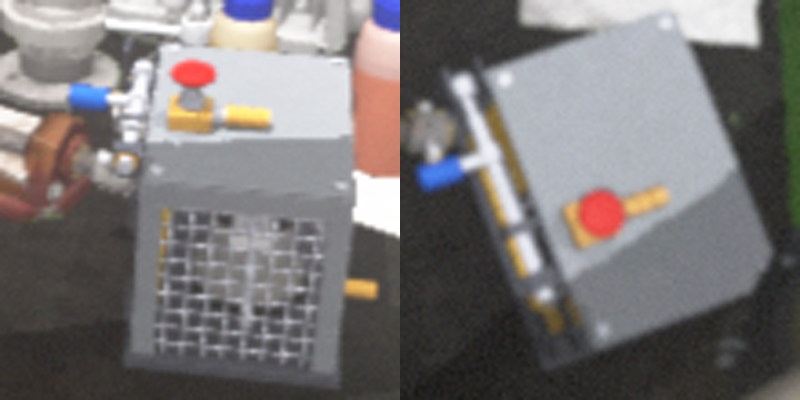

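The crop shows the red head at scene (383.1,200) and top (390.6,208.6), and the blue knob at scene (354.8,206.7) and top (346,197.6). A vise screw end lies beside the knob at top (343,184) and scene (357.5,225).

```bash
python3 - <<'E'
from h import *
s=cam('scene');t=cam('top')
for k,a,b in [('head',(383.1,199.8),(390.6,208.6)),('knob',(354.8,206.7),(346,197.6)),('vise end',(357.5,225.4),(343.3,184.4))]:
    print(k,*[np.round(v,4) for v in tri([ray(s,a),ray(t,b)])])
def atz(c,uv,z):
    o,d=ray(c,uv);return o+d*(z-o[2])/d[2]
f=lambda x,y:(335+(x-400)/3.636,150+y/3.636)
for p in [(505,78),(603,330),(668,22)]: print(atz(t,f(*p),.154).round(4))
a=atz(t,f(505,78),.154);b=atz(t,f(603,330),.154);d=a-b;print(np.degrees(np.arctan2(d[1],d[0])))
a=atz(t,f(668,22),.154)-a;print(np.degrees(np.arctan2(a[1],a[0])))
E
```

```text
head [ 0.5323 -0.3776  0.1912] 0.0002
knob [ 0.5707 -0.2824  0.1274] 0.0012
vise end [ 0.6173 -0.2806  0.0455] 0.0069
[ 0.6307 -0.3234  0.154 ]
[ 0.4595 -0.384   0.154 ]
[ 0.6708 -0.4377  0.154 ]
19.48319533793343
-70.66905806091766
```

Emit:
jog_arm(
  increments=[
    [[0, 0, 0, 0, 0, -0.0367, 255], [0, 0, 0, 0, 0, -0.0367, 255], [0, 0, 0, 0, 0, -0.0367, 255], [0, 0, 0, 0, 0, -0.0367, 255], [0, 0, 0, 0, 0, -0.0367, 255], [0.006, 0.109, 0, 0, 0, 0, 255], [0.006, 0.109, 0, 0, 0, 0, 255], [0.006, 0.109, 0, 0, 0, 0, 255], [0.006, 0.109, 0, 0, 0, 0, 255], [0, 0, 0.1, 0, 0, 0, 255], [0, 0, 0.1, 0, 0, 0, 255], [0, 0, 0.1, 0, 0, 0, 255], [0, 0, 0.06, 0, 0, 0, 255], [0, 0, 0, 0, 0, 0, 255]],
  ],
)

```text
clock: 8.4
tcp_pos: [0.5304, -0.3756, 0.2284]
orientation: [-0.003, 0.578, 0.816, 0.0]
wrist_force: [-0.2, 0.1, 0.2]
finger_gap: 0.0002
grip_force: 0.0
```

```bash
python3 - <<'E'
from h import *
s=env.get_state();print(s['tcp_pos'],R.from_quat(np.array(s['orientation'])[[1,2,3,0]]).as_matrix().round(3).tolist())
a=cam('scene')['pixels'][160:270,330:440];b=cam('top')['pixels'][150:260,335:445]
cv2.imwrite('pics/z2.png',np.hstack([cv2.resize(i,(400,400),interpolation=cv2.INTER_CUBIC) for i in(a,b)])[:,:,::-1])
E
```

```text
[ 0.53035536 -0.37558487  0.22839528] [[-0.333, 0.943, -0.004], [0.943, 0.333, 0.003], [0.005, -0.002, -1.0]]
```

View pics/z2.png

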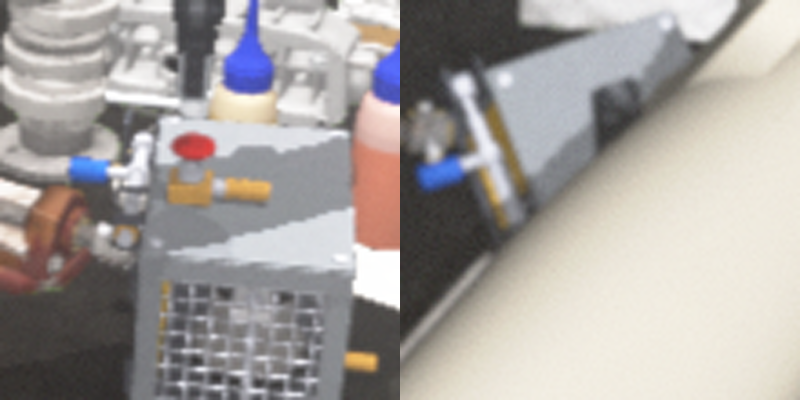

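The fingers stand directly over the red head (both at column ~193 in the scene crop). Pressing now.

Emit:
jog_arm(
  increments=[
    [[0, 0, 0.05, 0, 0, 0, 255], [0, 0, 0.05, 0, 0, 0, 255], [0, 0, 0.03, 0, 0, 0, 255], [0, 0, 0.02, 0, 0, 0, 255], [0, 0, 0, 0, 0, 0, 255], [0, 0, 0, 0, 0, 0, 255]],
  ],
)

```text
clock: 9.1
tcp_pos: [0.5312, -0.3765, 0.1942]
orientation: [-0.0, 0.578, 0.816, -0.0]
wrist_force: [-1.4, 0.8, 2.5]
finger_gap: 0.0003
grip_force: 1.3
```

Emit:
jog_arm(
  increments=[
    [[0, 0, 0.012, 0, 0, 0, 255], [0, 0, 0.012, 0, 0, 0, 255], [0, 0, 0.004, 0, 0, 0, 255], [0, 0, 0, 0, 0, 0, 255]],
  ],
)

```text
clock: 9.5
tcp_pos: [0.5316, -0.3768, 0.1871]
orientation: [0.0, 0.578, 0.816, -0.0]
wrist_force: [-1.3, 0.7, 5.1]
finger_gap: 0.0003
grip_force: 2.8
```

Emit:
jog_arm(
  increments=[
    [[0, 0, 0.008, 0, 0, 0, 255], [0, 0, 0.006, 0, 0, 0, 255], [0, 0, 0, 0, 0, 0, 255]],
  ],
)

```text
clock: 9.8
tcp_pos: [0.5316, -0.3768, 0.1865]
orientation: [0.002, 0.577, 0.816, -0.0]
wrist_force: [-5.0, 3.5, 17.9]
finger_gap: -0.0001
grip_force: 8.7
```

On the stop (force rose to 18 N). I'll hold there, then lift.

Emit:
jog_arm(
  increments=[
    [[0, 0, 0, 0, 0, 0, 255], [0, 0, 0, 0, 0, 0, 255], [0, 0, 0, 0, 0, 0, 255], [0, 0, 0, 0, 0, 0, 255], [0, 0, 0, 0, 0, 0, 255], [0, 0, 0, 0, 0, 0, 255], [0, 0, 0, 0, 0, 0, 255], [0, 0, 0, 0, 0, 0, 255], [0, 0, 0, 0, 0, 0, 255], [0, 0, 0, 0, 0, 0, 255], [0, 0, -0.04, 0, 0, 0, 255], [0, 0, -0.08, 0, 0, 0, 255], [0, 0, -0.08, 0, 0, 0, 255], [0, 0, -0.08, 0, 0, 0, 255], [0, 0, 0, 0, 0, 0, 150], [0, 0, 0, 0, 0, 0, 150]],
  ],
)

```text
clock: 11.4
tcp_pos: [0.5317, -0.3769, 0.2526]
orientation: [0.0, 0.578, 0.816, -0.0]
wrist_force: [-0.1, -0.3, 0.1]
finger_gap: 0.0285
grip_force: 0.0
```

Emit:
jog_arm(
  increments=[
    [[0.078, 0.07, 0, 0, 0, 0, 140], [0.078, 0.07, 0, 0, 0, 0, 140], [0.078, 0.07, 0, 0, 0, 0, 140], [0.078, 0.07, 0, 0, 0, 0, 140], [0, 0, 0.1, 0, 0, 0, 140], [0, 0, 0.1, 0, 0, 0, 140], [0, 0, 0.1, 0, 0, 0, 140], [0, 0, 0, 0, 0, 0, 140], [0, 0, 0, 0, 0, 0, 140]],
  ],
)

```text
clock: 12.3
tcp_pos: [0.5707, -0.2793, 0.177]
orientation: [-0.002, 0.578, 0.816, -0.0]
wrist_force: [0.5, -0.0, 0.9]
finger_gap: 0.0387
grip_force: 0.0
```

```bash
python3 - <<'E'
from h import *
s=env.get_state();print(s['tcp_pos'],s['finger_gap'],R.from_quat(np.array(s['orientation'])[[1,2,3,0]]).as_matrix().round(3).tolist())
cs=cam('scene');ct=cam('top')
for c in(cs,ct):print(proj(c,s['tcp_pos']),proj(c,[.571,-.282,.129]))
for n in('scene','top'):
  for k in('bolt_knob','bolt_nose','plunger_top'): print(n,k,[(np.round(r['uv'],1),r['conf']) for r in spotter.landmark_of(k,n)[:1]])
a=cs['pixels'][160:240,310:420];b=ct['pixels'][150:230,310:420]
cv2.imwrite('pics/z3.png',np.vstack([cv2.resize(i,(412,300),interpolation=cv2.INTER_CUBIC) for i in(a,b)])[:,:,::-1])
E
```

```text
[ 0.57067401 -0.27930323  0.17698815] 0.03867557307165687 [[-0.333, 0.943, -0.003], [0.943, 0.333, 0.002], [0.002, -0.002, -1.0]]
[353.94450762 190.16333722] [354.28172534 206.1877352 ]
[348.00992496 193.58798309] [346.33981282 197.10361958]
scene bolt_knob [(array([352.9, 207.1]), 0.75)]
scene bolt_nose [(array([371.2, 200.3]), 0.7)]
scene plunger_top [(array([395.8, 258.2]), 0.58)]
top bolt_knob []
top bolt_nose []
top plunger_top [(array([387.7, 209.4]), 0.6)]
```

View pics/z3.png

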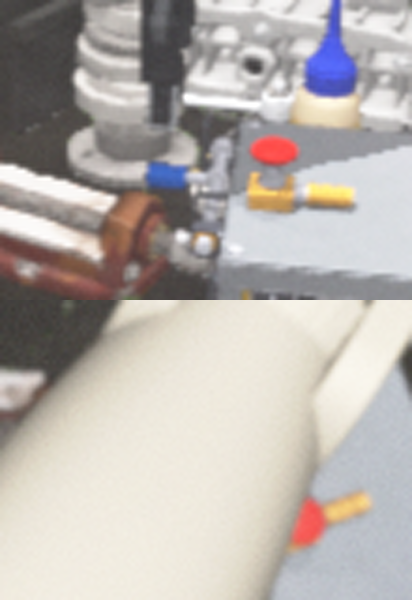

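The gripper is right above the blue knob, which is at scene (354.6,206.7). Descending.

Emit:
jog_arm(
  increments=[
    [[0, 0, 0.07, 0, 0, 0, 140], [0, 0, 0.07, 0, 0, 0, 140], [0, 0, 0.07, 0, 0, 0, 140], [0, 0, 0.055, 0, 0, 0, 140], [0, 0, 0, 0, 0, 0, 140], [0, 0, 0, 0, 0, 0, 140]],
  ],
)

```text
clock: 13.3
tcp_pos: [0.5715, -0.2798, 0.1122]
orientation: [-0.0, 0.578, 0.816, -0.0]
wrist_force: [-0.1, -0.5, 1.0]
finger_gap: 0.0386
grip_force: 0.0
```

Emit:
jog_arm(
  increments=[
    [[0, 0, 0, 0, 0, 0, 180], [0, 0, 0, 0, 0, 0, 190], [0, 0, 0, 0, 0, 0, 200], [0, 0, 0, 0, 0, 0, 215], [0, 0, 0, 0, 0, 0, 215]],
  ],
  force=25,
)

```text
clock: 13.8
tcp_pos: [0.5717, -0.2802, 0.1126]
orientation: [0.0, 0.578, 0.816, -0.0]
wrist_force: [0.2, -0.5, 1.6]
finger_gap: 0.0169
grip_force: 25.4
```

Emit:
jog_arm(
  increments=[
    [[0, 0, -0.01, 0, 0, 0, 215], [0, 0, -0.01, 0, 0, 0, 215], [0, 0, -0.008, 0, 0, 0, 215], [0, 0, 0, 0, 0, 0, 215], [0, 0, 0, 0, 0, 0, 215]],
  ],
)

```text
clock: 14.3
tcp_pos: [0.5715, -0.2797, 0.1188]
orientation: [-0.0, 0.578, 0.816, 0.0]
wrist_force: [2.1, -1.5, -3.8]
finger_gap: 0.0168
grip_force: 24.6
```

Emit:
jog_arm(
  increments=[
    [[0, 0, -0.003, 0, 0, 0, 215], [0, -0.01, 0, 0, 0, 0, 215], [0, -0.01, 0, 0, 0, 0, 215], [0, -0.01, 0, 0, 0, 0, 215], [0, 0, 0, 0, 0, 0, 215]],
  ],
)

```text
clock: 14.8
tcp_pos: [0.5639, -0.2825, 0.1198]
orientation: [-0.0, 0.578, 0.816, -0.0]
wrist_force: [0.5, -0.9, -4.7]
finger_gap: 0.0169
grip_force: 24.5
```

Emit:
jog_arm(
  increments=[
    [[0, -0.018, 0, 0, 0, 0, 215], [0, -0.018, 0, 0, 0, 0, 215], [0, -0.018, 0, 0, 0, 0, 215], [0, -0.018, 0, 0, 0, 0, 215], [0, -0.018, 0, 0, 0, 0, 215], [0, -0.01, 0, 0, 0, 0, 215], [0, 0, 0, 0, 0, 0, 215], [0, 0, 0, 0, 0, 0, 215]],
  ],
)

```text
clock: 15.6
tcp_pos: [0.5404, -0.2908, 0.1198]
orientation: [-0.0, 0.578, 0.816, -0.0]
wrist_force: [1.0, -1.1, -5.1]
finger_gap: 0.0168
grip_force: 24.6
```

Emit:
jog_arm(
  increments=[
    [[0, 0, 0, 0, 0, 0, 215], [0.0209, -0.0108, 0, 0, 0, -0.01667, 215], [0.0209, -0.0108, 0, 0, 0, -0.01667, 215], [0.0209, -0.0108, 0, 0, 0, -0.01667, 215], [0, 0, 0, 0, 0, 0, 215]],
  ],
  force=45,
)

```text
clock: 16.1
tcp_pos: [0.5271, -0.2797, 0.1199]
orientation: [0.0, 0.512, 0.859, -0.001]
wrist_force: [1.4, -4.3, -5.4]
finger_gap: 0.016
grip_force: 44.7
```

Emit:
jog_arm(
  increments=[
    [[0.0209, -0.0108, 0, 0, 0, -0.01667, 215], [0.0209, -0.0108, 0, 0, 0, -0.01667, 215], [0.0209, -0.0108, 0, 0, 0, -0.01667, 215], [0.0209, -0.0108, 0, 0, 0, -0.01667, 215], [0.0209, -0.0108, 0, 0, 0, -0.01667, 215], [0.0209, -0.0108, 0, 0, 0, -0.01667, 215], [0.0209, -0.0108, 0, 0, 0, -0.01667, 215], [0, 0, 0, 0, 0, 0, 215], [0, 0, 0, 0, 0, 0, 215], [0, 0, 0, 0, 0, 0, 215], [0, 0, 0, 0, 0, 0, 215]],
  ],
)

```text
clock: 17.2
tcp_pos: [0.4916, -0.2629, 0.1202]
orientation: [0.001, 0.348, 0.938, -0.0]
wrist_force: [2.4, -4.1, -6.2]
finger_gap: 0.0162
grip_force: 44.6
```

```bash
python3 - <<'E'
from h import *
s=env.get_state();print(s['tcp_pos'],s['finger_gap'],s['clock'],s['wrist_force'],R.from_quat(np.array(s['orientation'])[[1,2,3,0]]).as_matrix().round(3).tolist())
cs=cam('scene');ct=cam('top')
rs=[]
for k in('gate_edge','bolt_knob','bolt_nose','gate_hinge'):
  v=[]
  for n,c in(('scene',cs),('top',ct)):
    r=spotter.landmark_of(k,n)
    if r: print(n,k,np.round(r[0]['uv'],1),round(r[0]['conf'],2)); v.append(ray(c,r[0]['uv']))
  if len(v)==2: print(tri(v))
h=np.array([.460,-.372])
for a in(0,20,30,40):
  t=np.radians(19.4+a);p=h+.154*np.array([np.cos(t),np.sin(t)])+.010*np.array([np.sin(t),-np.cos(t)])
  print(a,proj(cs,[*p,.146]).round(1),proj(ct,[*p,.146]).round(1))
a=cs['pixels'][160:260,310:430];b=ct['pixels'][140:240,310:430]
cv2.imwrite('pics/z4.png',np.hstack([cv2.resize(i,(400,333),interpolation=cv2.INTER_CUBIC) for i in(a,b)])[:,:,::-1])
E
```

```text
[ 0.49164986 -0.26290414  0.12018853] 0.016226727532858753 17.2 [ 2.42920507 -4.05102709 -6.2497045 ] [[-0.758, 0.652, 0.002], [0.652, 0.758, -0.002], [-0.003, -0.0, -1.0]]
scene gate_edge [348.6 197.6] 0.78
top gate_edge [334.5 197.5] 0.38
(array([ 0.57057675, -0.25646453,  0.1473373 ]), np.float64(0.007283715481038377))
scene bolt_knob [338.  216.4] 0.56
scene gate_hinge [369.1 229.8] 0.76
0 [376.6 199.1] [366.3 180.9]
20 [356.8 198.5] [347.2 190.1]
30 [347.2 199.4] [339.1 197.1]
40 [338.  201.1] [332.3 205.5]
```

View pics/z4.png

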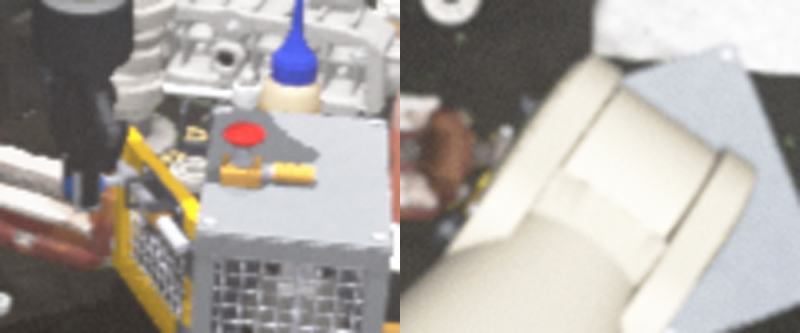

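The gate stands about 30° open: its edge is at scene (348,198), against a predicted (347,199) for 30°. The knob is held and the red head is up. Handing in.

```bash
python3 -c "
from h import *
print(ticket.hand_in())"
```

```text
the job is handed in; nothing more can be done
None
```

I handed the job in with the plunger pressed to its stop, held over a second and back up, the bolt lifted and drawn about 33 mm, and the gripper holding the gate about 30° open by the bolt's knob; the hand-in returned no verdict.

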